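# Build a crispbread and cheese stack and ring for tea

### The job

Take the crispbread that stands on edge in the little rack and lay it flat on a free part of the wooden board, so that you can take it again by its rim. Then, on the plate, set the cheese round on the crispbread that is already there and the crispbread from the board on top of the cheese, each put down flat (not dropped or tipped into place) so that the three make one neat stack in the middle of the plate. Finally press the call bell's plunger right down to its stop and let it come up again; leave the plate, the tea glass with its saucer and the mill standing where they are.

Things in the scene. Friction and masses are not known exactly. Their poses are not given: they have to be found in the camera images.
- plate: loose blue ceramic plate, 184 mm across, 17 mm high; origin at the centre of its underside, z up. Its flat inner floor is 6 mm above the origin and about 105 mm across; the sloping rim is 17 mm high.
- bottom_crispbread: round crispbread, light brown with dark dots, 64 mm diameter, 12 mm thick, lying in the middle of the plate at the start; origin at its centre, z along its axis (thickness).
- cheese: round hard cheese, yellow faces and red wax rim, 64 mm diameter, 16 mm thick, lying flat on one end of the wooden board at the start; origin at its centre, z along its axis (thickness).
- top_crispbread: round crispbread just like the other, 64 mm diameter, 12 mm thick, standing on edge in the rack's groove at the start; origin at its centre, z along its axis (thickness), which is level while it stands. Either face may be up.
- rack: fixed small pale wooden rack, 60 (x) by 90 (y) mm, 30 mm high; origin at the centre of its underside. A groove 14 mm wide runs along its y axis between two 10 mm walls whose tops are 30 mm high; the groove's floor is 8 mm high, so the crispbread standing in it reaches 72 mm high, and 42 mm of it show above the walls. Low chocks keep it from rolling.
- board: fixed wooden board, 170 (x) by 240 (y) by 15 mm thick; origin at the centre of its underside, z up. The cheese lies on its -y half; the +y half is free.
- bell_top (a point): centre of the top of the brass plunger button (26 mm diameter) on a fixed chrome call bell 86 mm across; 70 mm above the table when up. It moves down with the plunger.
- bell_plunger (a joint): plunger travel of the call bell in m: 0 is up, 0.008 is down at its stop; a spring of about 5 N at the stop brings it back.
- tea_glass: bystander: stainless steel tea glass, 64 mm diameter, 85 mm high, standing on a saucer; origin at the centre of its underside.
- saucer: bystander: white saucer, 120 mm across, 10 mm high, under the tea glass; origin at the centre of its underside.
- mill: bystander: black plastic mill with a toggle switch, 72 mm diameter, 166 mm high; origin at the centre of its underside.
Things that resemble listed ones, but are neither listed nor needed, are in the scene too. What is shaped like the part that bears bell_top but orange is not meant. Of the things that look like the cheese, the larger one is meant.

How it is judged:
By the outcome, as a careful person would: the job done as asked, in the order asked, and still so for the second after the job is handed in, with the robot touching nothing.
It also fails if it takes over 70 s, if anything falls off the work surface, if the arm or the gripper's body presses on something with over 40 N, if the wrist force passes 120 N, or if a joint passes its speed limit or range.

### The arm

A 7-joint arm with a two-finger parallel gripper is mounted at the origin on the work surface. World frame = base frame: x ahead of the robot, y to its left, z up, the work surface at z = 0. Lengths are in m, angles in rad, forces in N, time in s.
With the tool pointing down it reaches from about 0.425 to 0.925 m from the base axis. Payload 6.8 kg.
Tool frame: the origin (TCP) lies midway between the tips of the shut fingers; the grasp point (between the pads) lies 19 mm behind it (r.grip_depth is the distance from the TCP to the grasp point, in m); z points along the fingers, y is the line along which they close (so a half turn about z gives the same grasp; the last joint's range is limited). The gripper opens to 85 mm and grips with 20 to 120 N. Pads are 22 mm wide; open, the fingers measure 114 mm over their backs; the gripper's body (76 mm by 85 mm) begins 54 mm behind the grasp point. The pads swing forward as they close: fully open they stand 13 mm farther back than shut.
Start: joints at [-1.223, 0.477, 0.022, 1.555, -0.011, 1.109, -0.083], TCP at [0.297, 0.606, 0.231] pointing down, gripper open.
Joint ranges: [-2.96, 2.96], [-0.34, 2.1], [-1.41, 1.46], [0.24, 2.44], [-1.37, 4.51], [0.17, 1.92], [-2.96, 2.96]. Speed limits (rad/s): [2.39, 2.39, 3.14, 3.14, 3.14, 3.14, 3.14].

### API

Orientations are given as a rotation vector (axis times angle).
In Python, from bench import telemetry, grab_frame, calibration, order, silhouettes, r gives the robot as it stands.
- The arm moves only by the tool apply_moves, never from a script. Its argument "moves" is a list of rows, each a list of 7 numbers: the turn, a rotation vector about the tool's x, y, z scaled (see below), then the shift along the tool's x, y, z scaled (see below), then the opening, from -1 (shut) to 1 (fully open). A call has exactly 8 rows; each row shifts and turns the commanded pose from where the row before left it, along the tool's axes as they then stand; what a row does not reach is not made up. The controller multiplies each number of a shift by 1000 mm and each number of a turn by 6 degrees. A row lasts 1/12 s, in which the tool goes at most 41.7 mm and 7.16 degrees, less where a joint would pass 70% of its speed; a pose out of reach is approached as far as the arm can. A call with a number of a shift or a turn outside -1 to 1 is refused whole. A call with a gripper value outside its range is refused whole. The fingers move at their own pace and stop on an object; "grip_force" is the grip in N (left out, the last holds). Time passes only in rows, so rows that do not move let the fingers close, or fill a call up. It gives the time, the measured TCP pose, the force, the opening and the grip force at its end, in the units of the state.
- telemetry.get_obs(): the state, without advancing time (a new reading comes with each control period).
- grab_frame(name): name is "scene" or "top"; returns the picture (420x560x3 uint8, blue, green, red); there is no depth.
- calibration(name): a dict with "fx", "fy", "cx", "cy" (pixels), "world_from_camera" (4x4, takes a point from camera to world coordinates). Camera axes: x right, y down, z forward; pixel columns grow to the right and rows downward; lengths in m; the calibration is good to about 2 mm. A picture is of the moment at which its call begins. calibration takes no time and is no camera call.
- order.hand_in(): hands the job in; it is judged then, once.
Trained networks look in the newest picture that a camera, given by its name, has taken for a name from the list of things; names that differ only in an ending like _2 or _b are one class to them, and where a whole thing is asked for, a point or a joint stands for the part that bears it (a point fixed in the world has none). Each returns a list of dicts, best first, with "p" (0 to 1); they miss things now and then, are a little off and sometimes report something else, mostly with a low value. They report only what shows in the picture. A call takes as long as a camera call. They do not tell look-alikes from the thing itself.
- silhouettes(thing, camera): "mask" (420x560 bool, what is visible of it) and "extent" ([centre column, centre row, width, height] in pixels, round what is visible of it).
The state is a dict: "clock": time; "joints": joint angles; "qvel": joint speeds; "tau": joint torques, N m; "tcp_pos": TCP position; "orientation": TCP orientation; "contact_force": force on the tool from outside, world axes, zero at the start; "moment": the same for the moment, N m; "grip_width": finger opening in m; "gripper_force": force on a finger pad.
Only numpy, scipy, OpenCV 4.12 (cv2) and the standard library are available. Lean on these libraries where they do the work, as an engineer would, in place of code of your own. Each camera call takes 0.05 s, during which the arm holds its last target. There are 200 camera calls.

## Working session

There is one attempt and no reset: what is moved stays moved. The work goes in short steps, Python scripts to look and compute and a tool call to move; the robot and the scene stay as the last step left them, time stands still between calls to the robot, and variables do not carry over. Pictures are saved under pics/ and viewed, at most 10 in all, crops included, and the job is handed in when it is done.

Besides the shell and the picture viewer there is one more tool, called after "Emit:" as name(argument=value, ...), one argument or row to a line, values as JSON. apply_moves: Moves the arm, as the interface text tells. Its arguments: {"type":"object","properties":{"moves":{"type":"array"},"grip_force":{"type":"number"}},"required":["moves"]}

```bash
ls; mkdir -p pics; cat > h.py <<'E'
import numpy as np, cv2
from bench import telemetry, grab_frame, calibration, order, silhouettes, r
def ray(cam,u,v):
    c=calibration(cam);T=np.array(c["world_from_camera"])
    d=T[:3,:3]@np.array([(u-c["cx"])/c["fx"],(v-c["cy"])/c["fy"],1.]);return T[:3,3],d/np.linalg.norm(d)
def onz(cam,u,v,z):
    o,d=ray(cam,u,v);return o+d*(z-o[2])/d[2]
def proj(cam,p):
    c=calibration(cam);T=np.linalg.inv(np.array(c["world_from_camera"]));q=T[:3,:3]@np.array(p)+T[:3,3]
    return np.array([c["fx"]*q[0]/q[2]+c["cx"],c["fy"]*q[1]/q[2]+c["cy"]])
def tri(a,b):
    (o1,d1),(o2,d2)=ray("scene",*a),ray("top",*b)
    A=np.stack([d1,-d2],1);s=np.linalg.lstsq(A,o2-o1,rcond=None)[0]
    p,q=o1+d1*s[0],o2+d2*s[1];return (p+q)/2,np.linalg.norm(p-q)
E
python3 - <<'E'
from h import *
for c in("scene","top"):
    cv2.imwrite(f"pics/{c}0.png",grab_frame(c)); k=calibration(c);print(c,k["fx"],np.round(k["world_from_camera"],3).tolist())
    for t in "plate bottom_crispbread cheese top_crispbread rack board bell_top tea_glass saucer mill".split():
        print(t,[(round(d["p"],2),np.round(d["extent"],1).tolist()) for d in silhouettes(t,c)])
print(telemetry.get_obs())
E
```

```text
pics
scene 381.2658124264856 [[0.163, 0.615, -0.772, 1.287], [0.987, -0.092, 0.135, -0.111], [0.012, -0.783, -0.622, 0.654], [0.0, 0.0, 0.0, 1.0]]
plate [(0.64, [285.1, 212.9, 67.1, 44.4])]
bottom_crispbread [(0.7, [283.4, 211.3, 26.1, 18.0])]
cheese [(0.84, [140.7, 203.8, 25.7, 18.3]), (0.5, [139.1, 184.2, 19.7, 13.3]), (0.34, [362.5, 223.5, 40.0, 26.8])]
top_crispbread [(0.78, [362.8, 209.9, 25.2, 17.2]), (0.19, [161.8, 216.9, 99.5, 53.4])]
rack [(0.97, [363.7, 224.8, 36.8, 26.5]), (0.21, [159.6, 215.8, 99.6, 53.3])]
board [(0.89, [161.3, 216.2, 101.7, 54.5])]
bell_top [(0.62, [297.6, 158.4, 4.1, 8.2])]
tea_glass [(0.85, [243.3, 270.4, 29.0, 46.1]), (0.37, [283.0, 210.5, 24.0, 16.8])]
saucer [(0.82, [243.2, 286.0, 57.9, 38.7])]
mill [(0.79, [438.0, 197.2, 42.4, 62.3])]
top 389.5583974208693 [[-0.028, -0.985, 0.171, 0.376], [-0.999, 0.024, -0.023, 0.028], [0.018, -0.172, -0.985, 1.015], [0.0, 0.0, 0.0, 1.0]]
plate [(0.72, [264.6, 223.8, 67.2, 69.1])]
bottom_crispbread [(0.67, [262.5, 221.7, 23.3, 22.0])]
cheese [(0.81, [424.5, 293.9, 19.4, 18.1]), (0.56, [411.5, 247.1, 27.3, 18.4])]
[... 346 characters left out ...]
])]
{'clock': 1.1, 'joints': array([-1.22310843,  0.47702098,  0.02239288,  1.55539572, -0.0114932 ,
        1.10931367, -0.08308599]), 'qvel': array([-0.00019598, -0.00064598,  0.00230945, -0.00063412, -0.00112337,
       -0.00093017, -0.0001298 ]), 'tau': array([-9.19820450e-04, -5.96329308e+01,  1.60579629e+00, -2.81549889e+01,
        1.24494557e-02,  1.30095978e-03, -1.41529455e-05]), 'tcp_pos': array([0.29711247, 0.60610796, 0.2312955 ]), 'orientation': array([-7.09762723e-01, -3.06035451e+00,  1.19581557e-05]), 'contact_force': array([-0.02847969,  0.52043782, -0.50129286]), 'moment': array([0.01335522, 0.00584179, 0.02846174]), 'gripper_force': 0.0, 'grip_width': 0.08531960337921696}
```

View images.

```bash
python3 - <<'E'
import cv2,numpy as np
a,b=cv2.imread("pics/scene0.png"),cv2.imread("pics/top0.png")
cv2.imwrite("pics/v1.png",cv2.resize(a[110:320,80:500],None,fx=1.9,fy=1.9,interpolation=cv2.INTER_CUBIC))
cv2.imwrite("pics/v2.png",cv2.resize(b[90:390,80:480],None,fx=2,fy=2,interpolation=cv2.INTER_CUBIC))
E
```

```text
(no output)
```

View pics/v1.png

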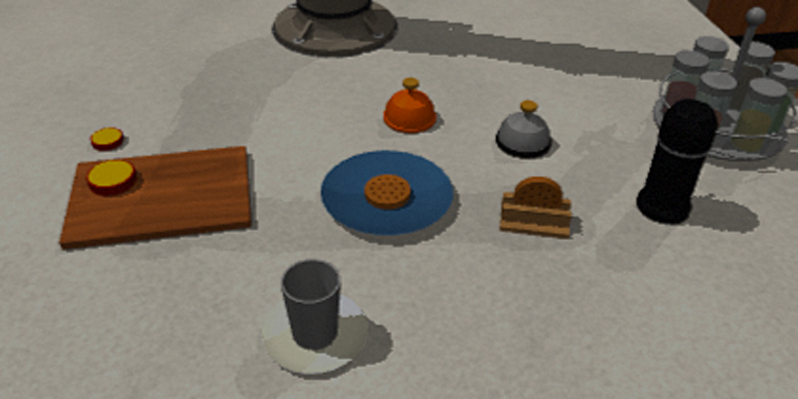

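View pics/v2.png

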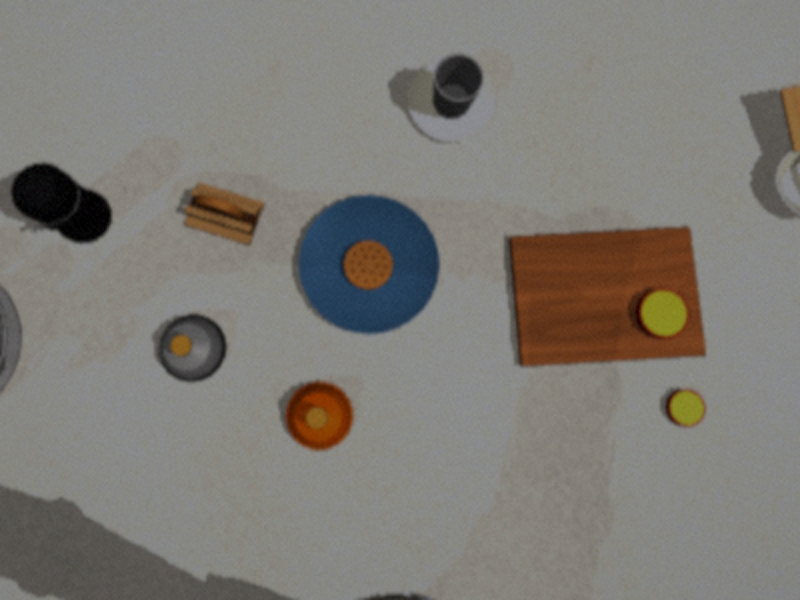

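Top view (full-frame px): the cheese could be taken for the large round on the board (411,247) or the small round on the table (423,293); the large one is meant. The bell could be the chrome one (plunger 170,262) or the orange one (237,299); chrome is meant. Crispbreads are one in the rack (191,194) and one on the plate (263,222). All of these match in the scene view. Next I'll measure.

```bash
cat >> h.py <<'E'
def blob(img,cond,near,rad=30):
    """centre of the colour blob around a pixel, with area"""
    hsv=cv2.cvtColor(img,cv2.COLOR_BGR2HSV).astype(int); m=cond(hsv).astype(np.uint8)
    yy,xx=np.mgrid[:420,:560]; m[(xx-near[0])**2+(yy-near[1])**2>rad**2]=0
    m=cv2.morphologyEx(m,cv2.MORPH_CLOSE,np.ones((3,3)))
    n,l,s,c=cv2.connectedComponentsWithStats(m); i=1+np.argmax(s[1:,4]); ct=max(cv2.findContours((l==i).astype(np.uint8),0,1)[0],key=len)
    e=cv2.fitEllipse(ct); return np.array(e[0]),e[1],s[i,4],l==i
yellow=lambda h:(h[...,0]>20)&(h[...,0]<36)&(h[...,1]>120)&(h[...,2]>70)
brown=lambda h:(h[...,0]>5)&(h[...,0]<24)&(h[...,1]>90)&(h[...,2]>50)
blue=lambda h:(h[...,0]>95)&(h[...,0]<125)&(h[...,1]>80)
E
python3 - <<'E'
from h import *
a,b=cv2.imread("pics/scene0.png"),cv2.imread("pics/top0.png")
def both(n,f,pa,pb,ra,rb):
    A,B=blob(a,f,pa,ra),blob(b,f,pb,rb); p,e=tri(A[0],B[0]); print(n,A[:3],B[:3],'tri',p.round(4),round(e,4))
    return A,B
A,B=both("cheese",yellow,(139,203),(411,247),16,18); print(onz("top",*B[0],.031),onz("scene",*A[0],.031))
A,B=both("bcrisp",brown,(284,210),(264,222),20,20); print(onz("top",*B[0],.018),onz("scene",*A[0],.018))
A,B=both("belltop",brown,(358,166),(170,262),8,8); print(onz("top",*B[0],.07),onz("scene",*A[0],.07))
A,B=both("plate",blue,(284,212),(264,222),45,45); print(onz("top",*B[0],.017),onz("scene",*A[0],.017))
hs=cv2.cvtColor(b,cv2.COLOR_BGR2HSV)
for n,(x,y) in dict(rackwalls=(192,198)).items():
    cv2.imwrite("pics/v3.png",np.hstack([cv2.resize(b[180:218,168:216],(480,380),interpolation=cv2.INTER_CUBIC),cv2.resize(a[195:242,338:388],(320,380),interpolation=cv2.INTER_CUBIC)]))
# board corners
m=silhouettes("board","top")[0]["mask"]
q=cv2.minAreaRect(np.argwhere(m)[:,::-1].astype(np.float32));print("board",[onz("top",*p,.015)[:2].round(3).tolist() for p in cv2.boxPoints(q)])
for c in("tea_glass","mill"):
    s=silhouettes(c,"scene")[0]["extent"];print(c,onz("scene",s[0],s[1]+s[3]/2,0).round(3))
E
```

```text
cheese (array([137.56716919, 200.87597656]), (11.575523376464844, 22.171342849731445), np.int32(225)) (array([411.57879639, 246.25131226]), (20.80654525756836, 22.15729522705078), np.int32(392)) tri [ 0.4525 -0.357   0.0291] 0.0005
[ 0.45234066 -0.35596399  0.031     ] [ 0.45494379 -0.35654011  0.031     ]
bcrisp (array([283.39910889, 210.40133667]), (17.538286209106445, 23.3260440826416), np.int32(350)) (array([263.5609436 , 222.11714172]), (23.375829696655273, 23.502347946166992), np.int32(464)) tri [0.5268 0.0184 0.0113] 0.0009
[0.5258373  0.01888149 0.018     ] [0.53470426 0.01656275 0.018     ]
belltop (array([357.85946655, 165.59196472]), (5.806174278259277, 8.56114673614502), np.int32(48)) (array([169.94490051, 262.15380859]), (10.35389232635498, 10.412708282470703), np.int32(99)) tri [0.4267 0.2472 0.0653] 0.0007
[0.42652639 0.24647201 0.07      ] [0.43363968 0.24395788 0.07      ]
plate (array([283.1522522 , 211.14439392]), (43.53846740722656, 68.5009994506836), np.int32(2037)) (array([263.8298645 , 221.72628784]), (67.49371337890625, 68.58634185791016), np.int32(3202)) tri [0.528  0.0176 0.0098] 0.001
[0.5269942  0.01814897 0.017     ] [0.53640577 0.01564619 0.017     ]
board [[0.558, -0.168], [0.567, -0.415], [0.397, -0.408], [0.389, -0.169]]
tea_glass [ 0.771 -0.107  0.   ]
mill [0.643 0.399 0.   ]
```

View pics/v3.png

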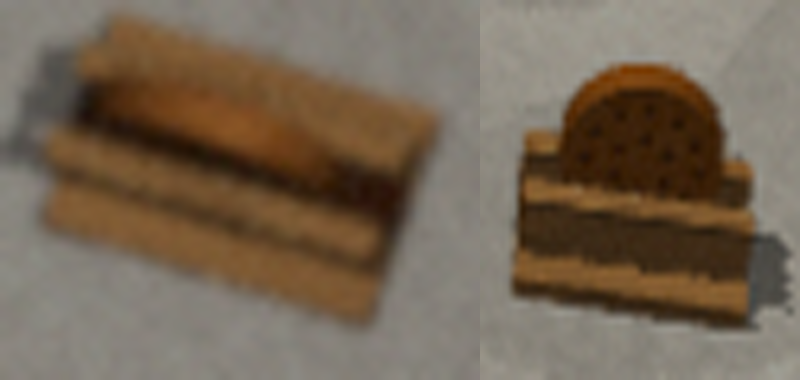

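```bash
cat > fit.py <<'E'
from h import *
a,b=cv2.imread("pics/scene0.png"),cv2.imread("pics/top0.png")
print("crisp ridge tri",tri((363,204.4),(189.5,192.8)), onz("top",189.5,192.8,.072),onz("scene",363,204.4,.072))
P=[onz("top",168+u/10,180+v/10,.03)[:2] for u,v in[(110,15),(440,110),(85,75),(405,175),(55,130),(380,255)]]
print(np.round(P,4).tolist()); 
for i in(0,2,4): d=P[i]-P[i+1]; print(np.degrees(np.arctan2(d[1],d[0])))
import sys
x,y,t=map(float,sys.argv[1:4])
R=np.array([[np.cos(t),-np.sin(t)],[np.sin(t),np.cos(t)]])
def W(px,py,pz): return np.r_[R@[px,py]+[x,y],pz]
out=[]
for cam,im,(u0,u1,v0,v1) in(("top",b,(168,216,180,218)),("scene",a,(338,386,197,235))):
    s=8; I=cv2.resize(im[v0:v1,u0:u1],None,fx=s,fy=s,interpolation=cv2.INTER_CUBIC)
    def poly(pts,col):
        q=np.array([(proj(cam,p)-[u0,v0]+.5)*s for p in pts]).astype(int); cv2.polylines(I,[q],True,col,1)
    for xa,xb in((-17,-7),(7,17)): poly([W(xa/1e3,-.045,.03),W(xb/1e3,-.045,.03),W(xb/1e3,.045,.03),W(xa/1e3,.045,.03)],(255,0,0))
    for xx in(-.006,.006): poly([W(xx,.032*np.cos(k),.04+.032*np.sin(k)) for k in np.linspace(0,6.28,40)],(0,255,0))
    poly([W(i,j,0) for i,j in((-.03,-.045),(.03,-.045),(.03,.045),(-.03,.045))],(0,0,255))
    out.append(I)
cv2.imwrite("pics/fit.png",np.hstack(out))
E
python3 fit.py 0.578 0.206 0.22
```

```text
crisp ridge tri (array([0.59749387, 0.2032174 , 0.06557852]), np.float64(0.0030787593584291045)) [0.59554853 0.20052854 0.072     ] [0.60497683 0.20141273 0.072     ]
[[0.636, 0.2355], [0.6087, 0.1502], [0.6202, 0.2418], [0.5918, 0.1593], [0.6058, 0.2493], [0.5709, 0.1657]]
72.25828059450882
70.9869623374384
67.34099835356449
```

View pics/fit.png

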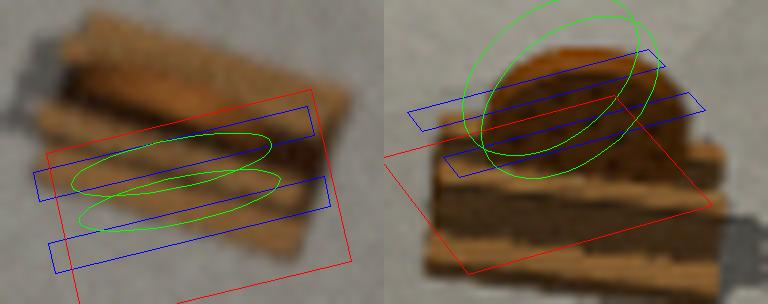

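```bash
sed -i 's/^P=.*//;s/^print(np.*//;s/^for i in(0,2.*//;s/^print("cri.*//' fit.py; python3 fit.py 0.601 0.201 -0.31
```

```text
(no output)
```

View pics/fit.png

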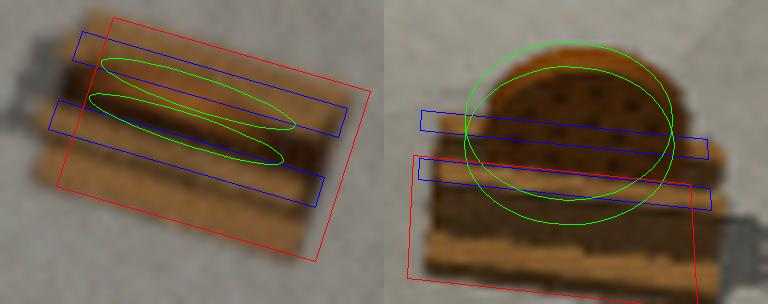

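```bash
python3 fit.py 0.602 0.206 -0.31
```

```text
(no output)
```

View pics/fit.png

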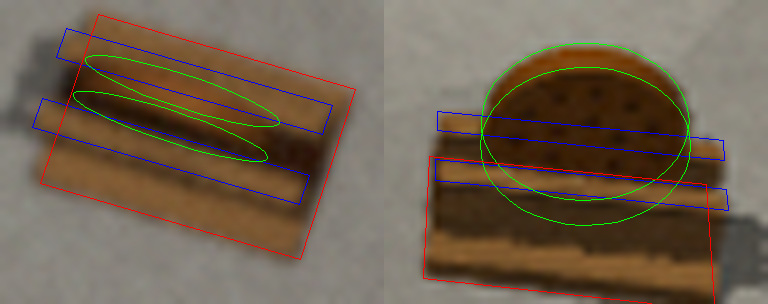

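```bash
cat >> h.py <<'E'
from scipy.spatial.transform import Rotation as Ro
from scipy.linalg import logm, expm
def down(h_deg):  # tool down, tool y at world heading h
    h=np.radians(h_deg); y=np.array([np.cos(h),np.sin(h),0]); z=np.array([0,0,-1.]); return np.stack([np.cross(y,z),y,z],1)
def plan(p,R,n,start=None):
    """constant row (turn units of 6 deg, shift in m) taking the tool to p,R in n rows"""
    if start is None: o=telemetry.get_obs(); start=(o["tcp_pos"],Ro.from_rotvec(o["orientation"]).as_matrix())
    A,B=np.eye(4),np.eye(4); A[:3,3],A[:3,:3]=start; B[:3,3]=p;B[:3,:3]=R
    D=np.real(expm(logm(np.linalg.inv(A)@B)/n)); w=np.degrees(Ro.from_matrix(D[:3,:3]).as_rotvec())/6
    print(n,"rows:",np.r_[w.round(3),D[:3,3].round(4)].tolist(), "mm/row",round(1e3*np.linalg.norm(D[:3,3]),1))
    return p,R
E
python3 - <<'E'
from h import *
print([k for k in dir(r) if k[0]!='_'])
s=plan([.603,.206,.2],down(-17.8),16)
plan([.603,.206,.040],down(-17.8),8,s)
E
```

```text
['Unreachable', 'grip_depth']
16 rows: [-0.0, 0.0, 0.851, -0.0336, 0.007, 0.002] mm/row 34.4
8 rows: [0.0, 0.0, -0.0, 0.0, -0.0, 0.02] mm/row 20.0
```

Emit:
apply_moves(
  moves=[
    [0,0,0.85,-0.0336,0.007,0.002,1],
    [0,0,0.85,-0.0336,0.007,0.002,1],
    [0,0,0.85,-0.0336,0.007,0.002,1],
    [0,0,0.85,-0.0336,0.007,0.002,1],
    [0,0,0.85,-0.0336,0.007,0.002,1],
    [0,0,0.85,-0.0336,0.007,0.002,1],
    [0,0,0.85,-0.0336,0.007,0.002,1],
    [0,0,0.85,-0.0336,0.007,0.002,1],
  ],
)

```text
clock: 1.92
tcp_pos: [0.5261, 0.4619, 0.2152]
orientation: [1.737, 2.617, 0.001]
contact_force: [0.3, 0.1, -1.1]
grip_width: 0.0854
gripper_force: 0.0
```

Emit:
apply_moves(
  moves=[
    [0,0,0.85,-0.0336,0.007,0.002,1],
    [0,0,0.85,-0.0336,0.007,0.002,1],
    [0,0,0.85,-0.0336,0.007,0.002,1],
    [0,0,0.85,-0.0336,0.007,0.002,1],
    [0,0,0.85,-0.0336,0.007,0.002,1],
    [0,0,0.85,-0.0336,0.007,0.002,1],
    [0,0,0.85,-0.0336,0.007,0.002,1],
    [0,0,0.85,-0.0336,0.007,0.002,1],
  ],
)

```text
clock: 2.58
tcp_pos: [0.6039, 0.2039, 0.1993]
orientation: [2.541, 1.847, 0.001]
contact_force: [0.9, -0.2, -0.6]
grip_width: 0.0853
gripper_force: 0.0
```

```bash
python3 - <<'E'
from h import *
o=telemetry.get_obs();print(o["clock"],o["tcp_pos"],o["joints"])
plan([.603,.206,.04],down(-17.8),8)
E
```

```text
2.5833 [0.60385127 0.20394228 0.19933349] [-0.74183402  0.47110921  0.4372009   1.70668285 -0.2281848   1.01362665
 -0.53912957]
8 rows: [0.001, -0.0, -0.004, 0.0002, -0.0002, 0.0199] mm/row 19.9
```

Emit:
apply_moves(
  moves=[
    [0,0,0,0.0002,-0.0002,0.02,1],
    [0,0,0,0.0002,-0.0002,0.02,1],
    [0,0,0,0.0002,-0.0002,0.02,1],
    [0,0,0,0.0002,-0.0002,0.02,1],
    [0,0,0,0.0002,-0.0002,0.02,1],
    [0,0,0,0.0002,-0.0002,0.02,1],
    [0,0,0,0.0002,-0.0002,0.02,1],
    [0,0,0,0.0002,-0.0002,0.019,1],
  ],
)

```text
clock: 3.25
tcp_pos: [0.6022, 0.2079, 0.0393]
orientation: [-2.537, -1.853, -0.0]
contact_force: [-0.8, 0.8, 0.0]
grip_width: 0.0855
gripper_force: 0.0
```

Emit:
apply_moves(
  moves=[
    [0,0,0,0,0,0,-1],
    [0,0,0,0,0,0,-1],
    [0,0,0,0,0,0,-1],
    [0,0,0,0,0,0,-1],
    [0,0,0,0,0,0,-1],
    [0,0,0,0,0,0,-1],
    [0,0,0,0,0,0,-1],
    [0,0,0,0,0,0,-1],
  ],
  grip_force=30,
)

```text
clock: 3.92
tcp_pos: [0.6022, 0.2082, 0.0412]
orientation: [-2.536, -1.853, -0.001]
contact_force: [-2.8, -0.0, 6.2]
grip_width: 0.0116
gripper_force: 32.7
```

```bash
cat >> h.py <<'E'
def tilted(h_deg,th_deg): # as down(), then tool z swung from down towards -y heading
    return down(h_deg)@Ro.from_euler('x',-th_deg,degrees=True).as_matrix()
def path(s,row,n):
    T=np.eye(4);T[:3,3],T[:3,:3]=s;D=np.eye(4);D[:3,:3]=Ro.from_rotvec(np.radians(6*np.array(row[:3]))).as_matrix();D[:3,3]=row[3:6]
    P=[]
    for _ in range(n): T=T@D;P.append(T[:3,3].round(3).tolist())
    return P
E
python3 - <<'E'
from h import *
print(tilted(-25.5,52).round(2))
s=plan([.602,.208,.2],down(-17.8),8)
plan([.45,-.215,.12],tilted(-25.5,52),16,s)
A=np.eye(4);A[:3,:3]=s[1];A[:3,3]=s[0]
m=plan([.45,-.215,.2],down(-25.5),12,s)
e=plan([.45,-.215,.12],tilted(-25.5,52),12,m)
E
```

```text
[[ 0.43  0.56  0.71]
 [ 0.9  -0.27 -0.34]
 [ 0.    0.79 -0.62]]
8 rows: [-0.0, -0.001, 0.002, -0.0, -0.0, -0.0198] mm/row 19.8
16 rows: [-0.541, -0.036, 0.075, -0.028, -0.0015, 0.0053] mm/row 28.5
12 rows: [0.0, 0.0, 0.107, -0.0375, 0.001, 0.0] mm/row 37.5
12 rows: [-0.722, -0.0, 0.0, 0.0, -0.0028, 0.0063] mm/row 6.9
```

```bash
sed -i "s/'x',-th_deg/'x',th_deg/" h.py; python3 - <<'E'
from h import *
s=([.602,.208,.2],down(-17.8))
m=plan([.45,-.215,.2],down(-25.5),12,s)
e=plan([.45,-.215,.12],tilted(-25.5,52),12,m); print(e[1][:,2])
E
```

```text
12 rows: [0.0, 0.0, 0.107, -0.0375, 0.001, 0.0] mm/row 37.5
12 rows: [0.722, 0.0, 0.0, 0.0, 0.0028, 0.0063] mm/row 6.9
[-0.71124691  0.33924737 -0.61566148]
```

Emit:
apply_moves(
  moves=[
    [0,0,0,0,0,-0.02,-1],
    [0,0,0,0,0,-0.02,-1],
    [0,0,0,0,0,-0.02,-1],
    [0,0,0,0,0,-0.02,-1],
    [0,0,0,0,0,-0.02,-1],
    [0,0,0,0,0,-0.02,-1],
    [0,0,0,0,0,-0.02,-1],
    [0,0,0,0,0,-0.02,-1],
  ],
)

```text
clock: 4.58
tcp_pos: [0.6022, 0.2075, 0.2015]
orientation: [2.537, 1.853, 0.001]
contact_force: [1.2, 0.5, -0.4]
grip_width: 0.0112
gripper_force: 31.8
```

Emit:
apply_moves(
  moves=[
    [0,0,0.107,-0.0375,0.001,0,-1],
    [0,0,0.107,-0.0375,0.001,0,-1],
    [0,0,0.107,-0.0375,0.001,0,-1],
    [0,0,0.107,-0.0375,0.001,0,-1],
    [0,0,0.107,-0.0375,0.001,0,-1],
    [0,0,0.107,-0.0375,0.001,0,-1],
    [0,0,0.107,-0.0375,0.001,0,-1],
    [0,0,0.107,-0.0375,0.001,0,-1],
  ],
)

```text
clock: 5.25
tcp_pos: [0.5066, -0.0786, 0.2007]
orientation: [2.618, 1.736, 0.001]
contact_force: [0.5, -1.3, 0.6]
grip_width: 0.0119
gripper_force: 31.8
```

Emit:
apply_moves(
  moves=[
    [0,0,0.107,-0.0375,0.001,0,-1],
    [0,0,0.107,-0.0375,0.001,0,-1],
    [0,0,0.107,-0.0375,0.001,0,-1],
    [0,0,0.107,-0.0375,0.001,0,-1],
    [0.72,0,0,0,0.003,0.006,-1],
    [0.72,0,0,0,0.003,0.006,-1],
    [0.72,0,0,0,0.003,0.006,-1],
    [0.72,0,0,0,0.003,0.006,-1],
  ],
)

```text
clock: 5.92
tcp_pos: [0.4593, -0.2201, 0.1755]
orientation: [-2.431, -1.536, 0.234]
contact_force: [0.3, 0.0, 0.2]
grip_width: 0.0116
gripper_force: 31.9
```

Emit:
apply_moves(
  moves=[
    [0.72,0,0,0,0.003,0.006,-1],
    [0.72,0,0,0,0.003,0.006,-1],
    [0.72,0,0,0,0.003,0.006,-1],
    [0.72,0,0,0,0.003,0.006,-1],
    [0.72,0,0,0,0.003,0.006,-1],
    [0.72,0,0,0,0.003,0.006,-1],
    [0.72,0,0,0,0.003,0.006,-1],
    [0.72,0,0,0,0.003,0.006,-1],
  ],
)

```text
clock: 6.58
tcp_pos: [0.4544, -0.2176, 0.1223]
orientation: [-1.949, -1.232, 0.6]
contact_force: [-0.4, 0.2, -0.8]
grip_width: 0.0116
gripper_force: 31.9
```

```bash
python3 - <<'E'
from h import *
o=telemetry.get_obs();print(o["clock"],o["tcp_pos"],o["joints"].round(2)); R=Ro.from_rotvec(o["orientation"]).as_matrix();print(R.round(3))
plan([.45,-.215,.042],tilted(-25.5,52),8)
cv2.imwrite("pics/v5.png",cv2.resize(grab_frame("scene")[110:320,80:500],None,fx=1.9,fy=1.9,interpolation=cv2.INTER_CUBIC))
E
```

```text
6.5833 [ 0.45437816 -0.21762363  0.12231327] [ 0.06  0.92  0.51  1.48 -0.29  1.76  0.23]
[[ 0.429  0.557 -0.712]
 [ 0.903 -0.264  0.338]
 [ 0.    -0.788 -0.616]]
8 rows: [0.001, 0.002, 0.001, 0.0001, 0.0075, 0.0067] mm/row 10.1
```

View pics/v5.png

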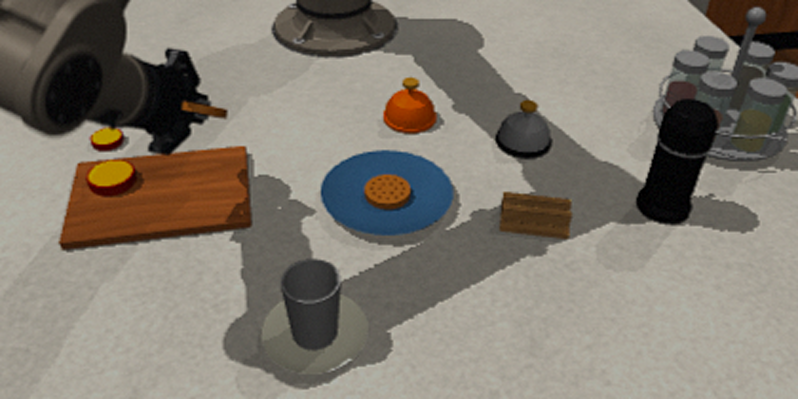

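Emit:
apply_moves(
  moves=[
    [0,0,0,0,0.008,0.006,-1],
    [0,0,0,0,0.008,0.006,-1],
    [0,0,0,0,0.008,0.006,-1],
    [0,0,0,0,0.008,0.006,-1],
    [0,0,0,0,0.008,0.006,-1],
    [0,0,0,0,0.008,0.006,-1],
    [0,0,0,0,0.008,0.006,-1],
    [0,0,0,0,0.007,0.005,-1],
  ],
)

```text
clock: 7.3
tcp_pos: [0.4556, -0.2181, 0.043]
orientation: [-1.951, -1.233, 0.599]
contact_force: [-0.9, -0.3, -0.5]
grip_width: 0.0112
gripper_force: 31.9
```

Emit:
apply_moves(
  moves=[
    [0,0,0,0,0.0008,0.0006,-1],
    [0,0,0,0,0.0008,0.0006,-1],
    [0,0,0,0,0,0,-1],
    [0,0,0,0,0,0,-1],
    [0,0,0,0,0,0,-1],
    [0,0,0,0,0,0,-1],
    [0,0,0,0,0,0,-1],
    [0,0,0,0,0,0,-1],
  ],
)

```text
clock: 7.97
tcp_pos: [0.4558, -0.2183, 0.0422]
orientation: [-1.951, -1.233, 0.599]
contact_force: [-0.4, 0.6, 0.5]
grip_width: 0.0117
gripper_force: 31.9
```

Emit:
apply_moves(
  moves=[
    [0,0,0,0,0.0008,0.0006,-1],
    [0,0,0,0,0.0008,0.0006,-1],
    [0,0,0,0,0,0,-1],
    [0,0,0,0,0,0,-0.6],
    [0,0,0,0,0,0,-0.55],
    [0,0,0,0,0,0,-0.5],
    [0,0,0,0,0,0,-0.5],
    [0,0,0,0,0,0,-0.5],
  ],
)

```text
clock: 8.63
tcp_pos: [0.4557, -0.2183, 0.04]
orientation: [-1.951, -1.233, 0.599]
contact_force: [-0.7, 0.2, 0.3]
grip_width: 0.0214
gripper_force: 0.1
```

Emit:
apply_moves(
  moves=[
    [0,0,0,0,0.003,-0.004,-0.5],
    [0,0,0,0,0.003,-0.004,-0.5],
    [0,0,0,0,0.003,-0.004,-0.5],
    [0,0,0,0,0.003,-0.004,-0.5],
    [0,0,0,0,0.003,-0.004,-0.5],
    [0,0,0,0,0.003,-0.004,-0.5],
    [0,0,0,0,0.003,-0.004,-0.5],
    [0,0,0,0,0.003,-0.004,-0.5],
  ],
)

```text
clock: 9.3
tcp_pos: [0.4923, -0.2357, 0.0409]
orientation: [-1.951, -1.233, 0.599]
contact_force: [0.3, 0.7, -0.5]
grip_width: 0.0215
gripper_force: 0.0
```

Emit:
apply_moves(
  moves=[
    [0,0,0,0,0.003,-0.004,-0.5],
    [0,0,0,0,0.003,-0.004,-0.5],
    [0,0,0,0,0.003,-0.004,-0.5],
    [0,0,0,0,0.003,-0.004,-0.5],
    [0,0,0,0,0.003,-0.004,-0.5],
    [0,0,0,0,0.003,-0.004,-0.5],
    [0,0,0,0,0,0,-0.5],
    [0,0,0,0,0,0,-0.5],
  ],
)

```text
clock: 9.97
tcp_pos: [0.5191, -0.2484, 0.0414]
orientation: [-1.951, -1.233, 0.599]
contact_force: [0.2, -0.8, 1.1]
grip_width: 0.0217
gripper_force: 0.0
```

```bash
python3 - <<'E'
from h import *
a=grab_frame("scene");b=grab_frame("top");cv2.imwrite("pics/s6.png",a);cv2.imwrite("pics/t6.png",b)
cv2.imwrite("pics/v6.png",np.hstack([cv2.resize(a[150:260,80:230],(400,293)),cv2.resize(b[190:290,320:456],(400,293))]))
E
```

```text
(no output)
```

View pics/v6.png

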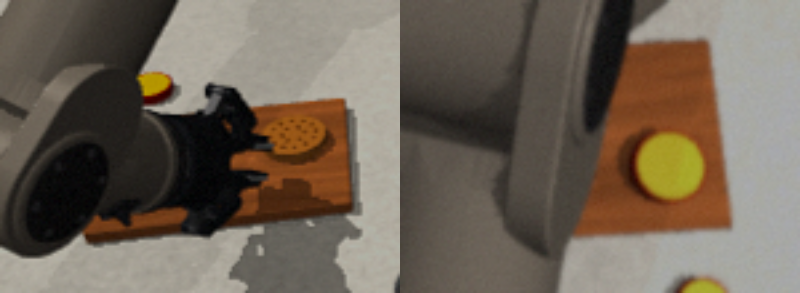

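Emit:
apply_moves(
  moves=[
    [0,0,0,0,0.003,-0.004,-0.5],
    [0,0,0,0,0.003,-0.004,-0.5],
    [0,0,0,0,0.003,-0.004,-0.5],
    [0,0,0,0,0.003,-0.004,-0.5],
    [0,0,0,0,0,-0.02,-0.5],
    [0,0,0,0,0,-0.03,0],
    [0,0,0,0,0,-0.03,0.5],
    [0,0,0,0,0,-0.03,1],
  ],
)

```text
clock: 10.73
tcp_pos: [0.5925, -0.264, 0.0881]
orientation: [-1.955, -1.281, 0.517]
contact_force: [2.1, 7.3, -7.6]
grip_width: 0.0568
gripper_force: 0.0
```

```bash
python3 - <<'E'
from h import *
o=telemetry.get_obs();print(o["tcp_pos"])
m=plan([.50,-.34,.17],down(-25.5),12)
plan([.453,-.356,.09],down(-25.5),4,m)
a=grab_frame("scene");cv2.imwrite("pics/s7.png",a)
A=blob(a,brown,(190,200),18); print(A[:3],onz("scene",*A[0],.027))
for d in silhouettes("top_crispbread","scene"): print(d["p"],d["extent"],onz("scene",d["extent"][0],d["extent"][1],.024))
E
```

```text
[ 0.59252323 -0.26402553  0.08808914]
12 rows: [-0.684, -0.041, 0.026, -0.0088, -0.0073, -0.0046] mm/row 12.3
4 rows: [0.0, 0.0, -0.0, -0.0087, -0.0089, 0.02] mm/row 23.5
(array([190.18240356, 201.78742981]), (30.437673568725586, 36.16645050048828), np.int32(896)) [ 0.47393935 -0.22184635  0.027     ]
0.68 [189.3, 201.3, 26.2, 16.6] [ 0.46760099 -0.22473494  0.024     ]
0.52 [242.9, 269.9, 27.0, 47.5] [ 0.72709412 -0.10330463  0.024     ]
```

Emit:
apply_moves(
  moves=[
    [-0.7,-0.04,0.026,-0.0088,-0.0073,-0.0046,1],
    [-0.7,-0.04,0.026,-0.0088,-0.0073,-0.0046,1],
    [-0.7,-0.04,0.026,-0.0088,-0.0073,-0.0046,1],
    [-0.7,-0.04,0.026,-0.0088,-0.0073,-0.0046,1],
    [-0.7,-0.04,0.026,-0.0088,-0.0073,-0.0046,1],
    [-0.7,-0.04,0.026,-0.0088,-0.0073,-0.0046,1],
    [-0.7,-0.04,0.026,-0.0088,-0.0073,-0.0046,1],
    [-0.7,-0.04,0.026,-0.0088,-0.0073,-0.0046,1],
  ],
)

```text
clock: 11.5
tcp_pos: [0.5347, -0.332, 0.1605]
orientation: [-2.495, -1.558, 0.246]
contact_force: [-0.3, -0.1, 0.5]
grip_width: 0.0858
gripper_force: 0.0
```

```bash
python3 - <<'E'
from h import *
o=telemetry.get_obs();print(o["tcp_pos"],o["contact_force"],o["joints"].round(2))
m=plan([.453,-.356,.12],down(-28),8)
E
```

```text
[ 0.53473977 -0.332049    0.16052884] [-0.29664192 -0.10608161  0.48244086] [ 0.2   0.63  0.35  1.56 -0.16  1.24  0.14]
8 rows: [-0.296, 0.054, 0.041, -0.0072, -0.007, 0.0063] mm/row 11.8
```

Emit:
apply_moves(
  moves=[
    [-0.3,0.05,0.04,-0.0072,-0.007,0.0063,1],
    [-0.3,0.05,0.04,-0.0072,-0.007,0.0063,1],
    [-0.3,0.05,0.04,-0.0072,-0.007,0.0063,1],
    [-0.3,0.05,0.04,-0.0072,-0.007,0.0063,1],
    [-0.3,0.05,0.04,-0.0072,-0.007,0.0063,1],
    [-0.3,0.05,0.04,-0.0072,-0.007,0.0063,1],
    [-0.3,0.05,0.04,-0.0072,-0.007,0.0063,1],
    [-0.3,0.05,0.04,-0.0072,-0.007,0.0063,1],
  ],
)

```text
clock: 12.17
tcp_pos: [0.4522, -0.3561, 0.1192]
orientation: [2.691, 1.618, -0.003]
contact_force: [-0.1, -0.2, -0.1]
grip_width: 0.0855
gripper_force: 0.0
```

```bash
python3 - <<'E'
from h import *
o=telemetry.get_obs();print(o["tcp_pos"])
m=plan([.453,-.356,.018],down(-28),8)
E
```

```text
[ 0.4522014  -0.35608898  0.11923095]
8 rows: [0.0, 0.003, 0.001, 0.0001, 0.0001, 0.0127] mm/row 12.7
```

Emit:
apply_moves(
  moves=[
    [0,0,0,0,0,0.0135,1],
    [0,0,0,0,0,0.0135,1],
    [0,0,0,0,0,0.0135,1],
    [0,0,0,0,0,0.0135,1],
    [0,0,0,0,0,0.0135,1],
    [0,0,0,0,0,0.0135,1],
    [0,0,0,0,0,0.0135,1],
    [0,0,0,0,0,0.0125,1],
  ],
)

```text
clock: 12.83
tcp_pos: [0.4525, -0.3559, 0.0114]
orientation: [-2.692, -1.62, 0.005]
contact_force: [-0.5, -0.2, 0.4]
grip_width: 0.0855
gripper_force: 0.0
```

Emit:
apply_moves(
  moves=[
    [0,0,0,0,0,0,0.3],
    [0,0,0,0,0,0,0.3],
    [0,0,0,0,0,0,0.2],
    [0,0,0,0,0,0,0.2],
    [0,0,0,0,0,0,-0.2],
    [0,0,0,0,0,0,-0.2],
    [0,0,0,0,0,0,-0.2],
    [0,0,0,0,0,0,-0.2],
  ],
  grip_force=30,
)

```text
clock: 13.5
tcp_pos: [0.4531, -0.3547, 0.0122]
orientation: [-2.69, -1.622, 0.002]
contact_force: [-0.4, -0.8, -0.8]
grip_width: 0.0625
gripper_force: 32.9
```

```bash
python3 - <<'E'
from h import *
o=telemetry.get_obs(); R=Ro.from_rotvec(o["orientation"]).as_matrix();p=o["tcp_pos"]+[0,0,.12]
plan([.528,.0185,p[2]],down(-10),12,(p,R))
E
```

```text
12 rows: [-0.001, 0.0, -0.248, 0.0315, -0.0046, -0.0] mm/row 31.8
```

Emit:
apply_moves(
  moves=[
    [0,0,0,0,0,-0.01,-0.2],
    [0,0,0,0,0,-0.015,-0.2],
    [0,0,0,0,0,-0.015,-0.2],
    [0,0,0,0,0,-0.02,-0.2],
    [0,0,0,0,0,-0.02,-0.2],
    [0,0,0,0,0,-0.02,-0.2],
    [0,0,0,0,0,-0.02,-0.2],
    [0,0,0,0,0,0,-0.2],
  ],
)

```text
clock: 14.17
tcp_pos: [0.4552, -0.3564, 0.1366]
orientation: [2.687, 1.619, 0.003]
contact_force: [0.5, -0.6, -1.0]
grip_width: 0.0625
gripper_force: 33.2
```

Emit:
apply_moves(
  moves=[
    [0,0,-0.25,0.015,-0.002,0,-0.2],
    [0,0,-0.25,0.0315,-0.0046,0,-0.2],
    [0,0,-0.25,0.0315,-0.0046,0,-0.2],
    [0,0,-0.25,0.0315,-0.0046,0,-0.2],
    [0,0,-0.25,0.0315,-0.0046,0,-0.2],
    [0,0,-0.25,0.0315,-0.0046,0,-0.2],
    [0,0,-0.25,0.0315,-0.0046,0,-0.2],
    [0,0,-0.25,0.0315,-0.0046,0,-0.2],
  ],
)

```text
clock: 14.83
tcp_pos: [0.51, -0.1213, 0.1311]
orientation: [-2.501, -1.897, 0.004]
contact_force: [1.2, -0.8, -0.7]
grip_width: 0.0629
gripper_force: 33.1
```

Emit:
apply_moves(
  moves=[
    [0,0,-0.25,0.0315,-0.0046,0,-0.2],
    [0,0,-0.25,0.0315,-0.0046,0,-0.2],
    [0,0,-0.25,0.0315,-0.0046,0,-0.2],
    [0,0,-0.25,0.0315,-0.0046,0,-0.2],
    [0,0,0,0.015,-0.0026,0,-0.2],
    [0,0,0,0,0,0,-0.2],
    [0,0,0,0,0,0,-0.2],
    [0,0,0,0,0,0,-0.2],
  ],
)

```text
clock: 15.5
tcp_pos: [0.5215, 0.0172, 0.1313]
orientation: [-2.403, -2.022, 0.004]
contact_force: [-0.6, -0.6, -1.2]
grip_width: 0.0626
gripper_force: 33.1
```

```bash
python3 - <<'E'
from h import *
o=telemetry.get_obs();print(o["tcp_pos"],o["orientation"])
a=grab_frame("scene");b=grab_frame("top");cv2.imwrite("pics/s8.png",a);cv2.imwrite("pics/t8.png",b)
zt=o["tcp_pos"][2]+.0028
for c in("scene","top"):
    for n in("cheese","top_crispbread"):
        for d in silhouettes(n,c)[:3]: print(c,n,round(d["p"],2),np.round(d["extent"],1),int(d["mask"].sum()))
print("expected cheese",[proj(c,o["tcp_pos"]+[0,0,.0108]).round(1) for c in("scene","top")])
# crispbread on the board from top
B=silhouettes("top_crispbread","top")
for d in B[:2]: print("crisp top",onz("top",d["extent"][0],d["extent"][1],.026))
I=cv2.resize(a[130:260,220:350],(400,400),interpolation=cv2.INTER_CUBIC);J=cv2.resize(b[160:280,200:320],(400,400),interpolation=cv2.INTER_CUBIC)
cv2.imwrite("pics/v8.png",np.hstack([I,J]))
E
```

```text
[0.52150101 0.01723009 0.13134906] [-2.40256431 -2.02173983  0.00446061]
scene cheese 0.74 [138.2 184.5  20.   14.6] 190
scene cheese 0.47 [283.6 170.1  25.5  21.9] 224
scene top_crispbread 0.85 [189.1 203.   23.1  21.4] 340
top cheese 0.56 [425.  294.8  21.2  21.4] 321
top cheese 0.43 [192.2 198.4  40.5  34.1] 833
top top_crispbread 0.86 [358.9 243.   28.6  30.4] 511
expected cheese [array([283.3, 167.7]), array([264.6, 215.8])]
crisp top [ 0.46458106 -0.2231867   0.026     ]
```

View pics/v8.png

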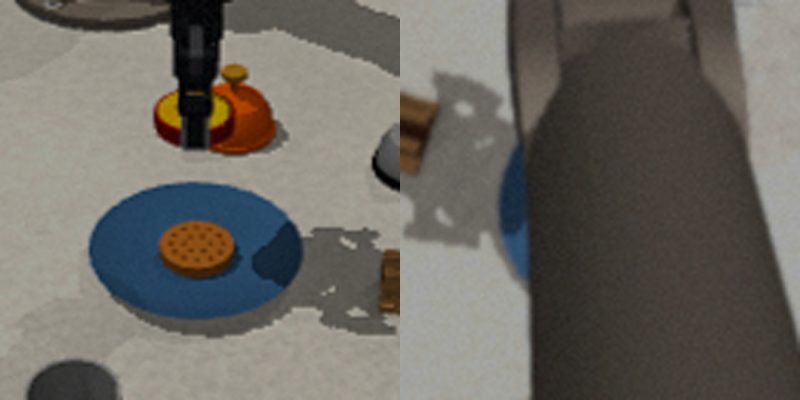

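```bash
cat >> h.py <<'E'
from scipy.optimize import least_squares
def hull(cam,x,y,z0,z1,rad):
    k=np.linspace(0,2*np.pi,60); P=np.array([proj(cam,[x+rad*np.cos(t),y+rad*np.sin(t),z]) for z in(z0,z1) for t in k],np.float32)
    m=cv2.moments(cv2.convexHull(P)); return np.array([m["m10"]/m["m00"],m["m01"]/m["m00"]])
def fitdisc(cams,meas,z0,z1,rad,g):
    f=lambda q:np.concatenate([hull(c,*q,z0,z1,rad)-m for c,m in zip(cams,meas)])
    s=least_squares(f,g); return s.x.round(4),s.fun.round(2)
def cen(mask): m=cv2.moments(mask.astype(np.uint8),True); return np.array([m["m10"]/m["m00"],m["m01"]/m["m00"]])
E
python3 - <<'E'
from h import *
a,b=cv2.imread("pics/scene0.png"),cv2.imread("pics/top0.png")
M={"scene":cen(blob(a,brown,(284,210),20)[3]),"top":cen(blob(b,brown,(264,222),20)[3])}
a8,b8=cv2.imread("pics/s8.png"),cv2.imread("pics/t8.png")
for nm,M,g,z in(("bottom",M,(.53,.018),.006),("board",{"scene":cen(silhouettes("top_crispbread","scene")[0]["mask"]),"top":cen(silhouettes("top_crispbread","top")[0]["mask"])},(.467,-.224),.015)):
    for cs in(["scene"],["top"],["scene","top"]): print(nm,cs,fitdisc(cs,[M[c] for c in cs],z,z+.012,.032,g))
P={"scene":cen(blob(a,blue,(284,212),45)[3]),"top":cen(blob(b,blue,(264,222),45)[3])}
print({c:(P[c].round(1)) for c in P})
for c in("scene","top"): print("plate",fitdisc([c],[P[c]],.012,.017,.092,(.53,.018)))
d=silhouettes("top_crispbread","scene")[0]["mask"]; cv2.imwrite("pics/m.png",d*255)
E
```

```text
Traceback (most recent call last):
  File "h.py", line 49, in fitdisc
    s=least_squares(f,g); return s.x.round(4),s.fun.round(2)
  File "h.py", line 48, in <lambda>
    f=lambda q:np.concatenate([hull(c,*q,z0,z1,rad)-m for c,m in zip(cams,meas)])
                               ~~~~^^^^^^^^^^^^^^^^
  File "h.py", line 45, in hull
    k=np.linspace(0,2*np.pi,60); P=np.array([proj(cam,[x+rad*np.cos(t),y+rad*np.sin(t),z]) for z in(z0,z1) for t in k],np.float32)
                                             ~~~~^^^^^^^^^^^^^^^^^^^^^^^^^^^^^^^^^^^^^^^^^
  File "h.py", line 9, in proj
    c=calibration(cam);T=np.linalg.inv(np.array(c["world_from_camera"]));q=T[:3,:3]@np.array(p)+T[:3,3]
ValueError: time passes only in moves, steps and waits
```

```bash
sed -i 's/s=least_squares(f,g)/s=least_squares(f,g,diff_step=3e-3)/; s/^import numpy as np, cv2/import numpy as np, cv2, functools/; s/^from bench import.*/&\ncalibration=functools.lru_cache(calibration)/' h.py
python3 - <<'E'
from h import *
a,b=cv2.imread("pics/scene0.png"),cv2.imread("pics/top0.png")
M={"scene":cen(blob(a,brown,(284,210),20)[3]),"top":cen(blob(b,brown,(264,222),20)[3])}
for nm,M,g,z in(("bottom",M,(.53,.018),.006),("board",{"scene":cen(silhouettes("top_crispbread","scene")[0]["mask"]),"top":cen(silhouettes("top_crispbread","top")[0]["mask"])},(.467,-.224),.015)):
    for cs in(["scene"],["top"],["scene","top"]): print(nm,cs,fitdisc(cs,[M[c] for c in cs],z,z+.012,.032,g))
P={"scene":cen(blob(a,blue,(284,212),45)[3]),"top":cen(blob(b,blue,(264,222),45)[3])}
for c in("scene","top"): print("plate",fitdisc([c],[P[c]],.012,.017,.092,(.53,.018)))
plan([.528,.018,.03],down(-12),8)
E
```

```text
bottom ['scene'] (array([0.5268, 0.0179]), array([-0., -0.]))
bottom ['top'] (array([0.5267, 0.0188]), array([-0.,  0.]))
bottom ['scene', 'top'] (array([0.5267, 0.0184]), array([ 0.18, -0.04,  0.18,  0.  ]))
board ['scene'] (array([ 0.4658, -0.2234]), array([0., 0.]))
board ['top'] (array([ 0.4629, -0.2236]), array([ 0., -0.]))
board ['scene', 'top'] (array([ 0.4636, -0.2236]), array([-0.05, -0.49, -0.02, -0.29]))
plate (array([0.5273, 0.0171]), array([-0.,  0.]))
plate (array([0.5287, 0.0179]), array([0., 0.]))
8 rows: [-0.002, 0.0, 0.045, 0.0002, 0.0007, 0.0127] mm/row 12.8
```

Emit:
apply_moves(
  moves=[
    [0,0,0,0.0001,0.0008,0.0127,-0.2],
    [0,0,0,0.0001,0.0008,0.0127,-0.2],
    [0,0,0,0.0001,0.0007,0.0127,-0.2],
    [0,0,0,0.0001,0.0007,0.0127,-0.2],
    [0,0,0,0.0001,0.0007,0.0127,-0.2],
    [0,0,0,0.0001,0.0007,0.0127,-0.2],
    [0,0,0,0.0001,0.0005,0.0127,-0.2],
    [0,0,0,0,0,0.0127,-0.2],
  ],
)

```text
clock: 16.72
tcp_pos: [0.5273, 0.0178, 0.0297]
orientation: [-2.403, -2.022, 0.002]
contact_force: [0.5, 0.1, 0.0]
grip_width: 0.0625
gripper_force: 33.1
```

```bash
python3 - <<'E'
from h import *
o=telemetry.get_obs();print(o["tcp_pos"],o["contact_force"])
R=Ro.from_rotvec(o["orientation"]).as_matrix();print(R[:,2].round(4))
plan([.527,.018,.018],down(-9.8),6)
E
```

```text
[0.52730519 0.01780643 0.0297196 ] [0.54721741 0.12473501 0.02039584]
[-1.5e-03  1.0e-04 -1.0e+00]
6 rows: [-0.002, 0.0, -0.001, 0.0, -0.0001, 0.002] mm/row 2.0
```

Emit:
apply_moves(
  moves=[
    [0,0,0,0,0,0.002,-0.2],
    [0,0,0,0,0,0.002,-0.2],
    [0,0,0,0,0,0.002,-0.2],
    [0,0,0,0,0,0.002,-0.2],
    [0,0,0,0,0,0.002,-0.2],
    [0,0,0,0,0,0.001,-0.2],
    [0,0,0,0,0,0.001,-0.2],
    [0,0,0,0,0,0.001,-0.2],
  ],
)

```text
clock: 17.38
tcp_pos: [0.5271, 0.0178, 0.0174]
orientation: [-2.403, -2.022, 0.002]
contact_force: [-0.0, -0.3, -1.2]
grip_width: 0.0628
gripper_force: 33.2
```

Emit:
apply_moves(
  moves=[
    [0,0,0,0,0,0.0005,-0.2],
    [0,0,0,0,0,0.0005,-0.2],
    [0,0,0,0,0,0.0005,-0.2],
    [0,0,0,0,0,0,-0.2],
    [0,0,0,0,0,0,-0.2],
    [0,0,0,0,0,0,-0.2],
    [0,0,0,0,0,0,-0.2],
    [0,0,0,0,0,0,-0.2],
  ],
)

```text
clock: 18.05
tcp_pos: [0.527, 0.0177, 0.0158]
orientation: [-2.403, -2.022, 0.002]
contact_force: [-0.2, -0.4, -1.6]
grip_width: 0.0627
gripper_force: 33.2
```

Emit:
apply_moves(
  moves=[
    [0,0,0,0,0,0.0004,-0.2],
    [0,0,0,0,0,0.0004,-0.2],
    [0,0,0,0,0,0,-0.2],
    [0,0,0,0,0,0,-0.2],
    [0,0,0,0,0,0,-0.2],
    [0,0,0,0,0,0,-0.2],
    [0,0,0,0,0,0,-0.2],
    [0,0,0,0,0,0,-0.2],
  ],
)

```text
clock: 18.72
tcp_pos: [0.527, 0.0178, 0.015]
orientation: [-2.403, -2.022, 0.002]
contact_force: [-0.5, -0.1, 1.2]
grip_width: 0.0628
gripper_force: 33.3
```

Emit:
apply_moves(
  moves=[
    [0,0,0,0,0,0.0004,-0.2],
    [0,0,0,0,0,0.0004,-0.2],
    [0,0,0,0,0,0,-0.2],
    [0,0,0,0,0,0,-0.2],
    [0,0,0,0,0,0,-0.2],
    [0,0,0,0,0,0,-0.2],
    [0,0,0,0,0,0,-0.2],
    [0,0,0,0,0,0,-0.2],
  ],
)

```text
clock: 19.38
tcp_pos: [0.527, 0.0178, 0.0149]
orientation: [-2.403, -2.022, 0.002]
contact_force: [-2.6, -0.0, 11.2]
grip_width: 0.0625
gripper_force: 34.3
```

Emit:
apply_moves(
  moves=[
    [0,0,0,0,0,-0.0004,-0.2],
    [0,0,0,0,0,0,0.6],
    [0,0,0,0,0,0,0.7],
    [0,0,0,0,0,0,0.8],
    [0,0,0,0,0,0,0.9],
    [0,0,0,0,0,0,1],
    [0,0,0,0,0,0,1],
    [0,0,0,0,0,-0.005,1],
  ],
)

```text
clock: 20.05
tcp_pos: [0.5263, 0.0177, 0.0189]
orientation: [-2.402, -2.022, 0.004]
contact_force: [-1.2, -1.3, -0.4]
grip_width: 0.0852
gripper_force: 0.0
```

Emit:
apply_moves(
  moves=[
    [0,0,0,0,0,-0.01,1],
    [0,0,0,0,0,-0.02,1],
    [0,0,0,0,0,-0.02,1],
    [0,0,0,0,0,-0.02,1],
    [0,0,0,0,0,-0.02,1],
    [0,0,0,0,0,-0.02,1],
    [0,0,0,0,0,0,1],
    [0,0,0,0,0,0,1],
  ],
)

```text
clock: 20.72
tcp_pos: [0.5282, 0.0179, 0.1314]
orientation: [2.403, 2.023, 0.003]
contact_force: [0.3, 1.0, -0.8]
grip_width: 0.0855
gripper_force: 0.0
```

```bash
python3 - <<'E'
from h import *
o=telemetry.get_obs();print(o["tcp_pos"],o["contact_force"])
a=grab_frame("scene");b=grab_frame("top")
A=blob(a,yellow,(284,205),22); print(A[:3],"cheese top face",onz("scene",*A[0],.034))
M={"scene":cen(silhouettes("top_crispbread","scene")[0]["mask"]),"top":cen(silhouettes("top_crispbread","top")[0]["mask"])}
print(fitdisc(["scene","top"],[M[c] for c in M],.015,.027,.032,(.465,-.224)))
plan([.464,-.2236,.12],down(-25),8)
E
```

```text
[0.52815189 0.01787584 0.13137252] [ 0.27482942  1.02758858 -0.75275616]
(array([283.07751465, 204.16893005]), (12.433420181274414, 20.815351486206055), np.int32(227)) cheese top face [0.52862452 0.01655574 0.034     ]
(array([ 0.463 , -0.2238]), array([-0.03,  0.1 , -0.04,  0.06]))
8 rows: [-0.004, 0.002, 0.316, -0.0312, 0.0011, 0.0011] mm/row 31.3
```

Emit:
apply_moves(
  moves=[
    [0,0,0.316,-0.0312,0.001,0.001,1],
    [0,0,0.316,-0.0312,0.001,0.001,1],
    [0,0,0.316,-0.0312,0.001,0.001,1],
    [0,0,0.316,-0.0312,0.001,0.001,1],
    [0,0,0.316,-0.0312,0.001,0.001,1],
    [0,0,0.316,-0.0312,0.001,0.001,1],
    [0,0,0.316,-0.0312,0.001,0.001,1],
    [0,0,0.316,-0.0312,0.001,0.001,1],
  ],
)

```text
clock: 21.58
tcp_pos: [0.4632, -0.2244, 0.1208]
orientation: [-2.649, -1.685, 0.004]
contact_force: [0.3, -0.5, -0.3]
grip_width: 0.0855
gripper_force: 0.0
```

Emit:
apply_moves(
  moves=[
    [0,0,0,0,0,0,1],
    [0,0,0,0,0,0,1],
    [0,0,0,0,0,0.01,1],
    [0,0,0,0,0,0.01,1],
    [0,0,0,0,0,0.01,1],
    [0,0,0,0,0,0.01,1],
    [0,0,0,0,0,0.01,1],
    [0,0,0,0,0,0,1],
  ],
)

```text
clock: 22.25
tcp_pos: [0.4629, -0.2221, 0.0692]
orientation: [-2.645, -1.687, 0.007]
contact_force: [-1.1, 0.5, -0.3]
grip_width: 0.0849
gripper_force: 0.0
```

```bash
python3 - <<'E'
from h import *
o=telemetry.get_obs();print(o["tcp_pos"])
plan([.4637,-.2237,.010],down(-25),8)
E
```

```text
[ 0.46286182 -0.22206205  0.06917708]
8 rows: [-0.007, 0.002, 0.001, -0.0001, 0.0002, 0.0074] mm/row 7.4
```

```bash
python3 - <<'E'
from h import *
for dx in(.034,.040,.046):
  for dz in(0,.004,.008,.012): print(dx,dz,proj("scene",[.5215+dx,.0172-dx*.17,.1313+dz])[1].round(1))
E
```

```text
0.034 0 179.5
0.034 0.004 178.1
0.034 0.008 176.7
0.034 0.012 175.3
0.04 0 181.0
0.04 0.004 179.6
0.04 0.008 178.2
0.04 0.012 176.8
0.046 0 182.5
0.046 0.004 181.1
0.046 0.008 179.7
0.046 0.012 178.3
```

Emit:
apply_moves(
  moves=[
    [0,0,0,-0.0002,0.0002,0.0075,1],
    [0,0,0,-0.0002,0.0002,0.0075,1],
    [0,0,0,-0.0002,0.0002,0.0075,1],
    [0,0,0,-0.0002,0.0002,0.0075,1],
    [0,0,0,-0.0002,0.0002,0.0075,1],
    [0,0,0,-0.0002,0.0002,0.0075,1],
    [0,0,0,0,0,0.0075,1],
    [0,0,0,0,0,0.005,1],
  ],
)

```text
clock: 22.92
tcp_pos: [0.4643, -0.2247, 0.0131]
orientation: [-2.648, -1.687, 0.003]
contact_force: [-0.0, -0.1, 0.9]
grip_width: 0.0851
gripper_force: 0.0
```

Emit:
apply_moves(
  moves=[
    [0,0,0,0,0,0,0.3],
    [0,0,0,0,0,0,0.3],
    [0,0,0,0,0,0,0.2],
    [0,0,0,0,0,0,0.2],
    [0,0,0,0,0,0,-0.2],
    [0,0,0,0,0,0,-0.2],
    [0,0,0,0,0,0,-0.2],
    [0,0,0,0,0,0,-0.2],
  ],
)

```text
clock: 23.58
tcp_pos: [0.4649, -0.2248, 0.0144]
orientation: [-2.649, -1.688, 0.002]
contact_force: [0.3, -0.3, 1.6]
grip_width: 0.0623
gripper_force: 32.9
```

```bash
python3 - <<'E'
from h import *
o=telemetry.get_obs();print(o["tcp_pos"],o["grip_width"],o["contact_force"])
p=o["tcp_pos"]+[0,0,.12]
R=Ro.from_rotvec(o["orientation"]).as_matrix()
plan([.5275,.018,p[2]],down(-9.8),8,(p,R))
E
```

```text
[ 0.46488587 -0.2248215   0.01436946] 0.062287848914674815 [ 0.34147592 -0.26406245  1.6430803 ]
8 rows: [-0.002, 0.001, -0.317, 0.0314, -0.0021, -0.0] mm/row 31.4
```

Emit:
apply_moves(
  moves=[
    [0,0,0,0,0,-0.01,-0.2],
    [0,0,0,0,0,-0.015,-0.2],
    [0,0,0,0,0,-0.015,-0.2],
    [0,0,0,0,0,-0.02,-0.2],
    [0,0,0,0,0,-0.02,-0.2],
    [0,0,0,0,0,-0.02,-0.2],
    [0,0,0,0,0,-0.02,-0.2],
    [0,0,0,0,0,0,-0.2],
  ],
)

```text
clock: 24.25
tcp_pos: [0.4669, -0.2258, 0.1383]
orientation: [2.647, 1.685, 0.004]
contact_force: [0.2, -0.3, -0.2]
grip_width: 0.0624
gripper_force: 32.9
```

Emit:
apply_moves(
  moves=[
    [0,0,-0.317,0.0314,-0.0021,0,-0.2],
    [0,0,-0.317,0.0314,-0.0021,0,-0.2],
    [0,0,-0.317,0.0314,-0.0021,0,-0.2],
    [0,0,-0.317,0.0314,-0.0021,0,-0.2],
    [0,0,-0.317,0.0314,-0.0021,0,-0.2],
    [0,0,-0.317,0.0314,-0.0021,0,-0.2],
    [0,0,-0.317,0.0314,-0.0021,0,-0.2],
    [0,0,-0.317,0.0314,-0.0021,0,-0.2],
  ],
)

```text
clock: 24.92
tcp_pos: [0.5276, 0.0197, 0.134]
orientation: [-2.4, -2.025, 0.003]
contact_force: [0.7, -0.3, -0.7]
grip_width: 0.0624
gripper_force: 32.9
```

Emit:
apply_moves(
  moves=[
    [0,0,0,0,0,0.006,-0.2],
    [0,0,0,0,0,0.006,-0.2],
    [0,0,0,0,0,0.006,-0.2],
    [0,0,0,0,0,0.006,-0.2],
    [0,0,0,0,0,0.006,-0.2],
    [0,0,0,0,0,0,-0.2],
    [0,0,0,0,0,0,-0.2],
    [0,0,0,0,0,0,-0.2],
  ],
)

```text
clock: 25.58
tcp_pos: [0.5278, 0.0177, 0.1041]
orientation: [-2.403, -2.022, 0.002]
contact_force: [0.5, -0.3, -0.3]
grip_width: 0.0621
gripper_force: 32.9
```

```bash
python3 - <<'E'
from h import *
o=telemetry.get_obs();print(o["tcp_pos"]);p=o["tcp_pos"]
a=grab_frame("scene")
A=blob(a,yellow,(284,205),22); print(A[:3],"cheese top face",onz("scene",*A[0],.034))
for d in silhouettes("top_crispbread","scene")[:3]: print(round(d["p"],2),d["extent"])
print("held, expected",proj("scene",p+[0,0,.0066]))
R=Ro.from_rotvec(o["orientation"]).as_matrix();print(R[:,2].round(4))
plan([.5272,.0178,.045],down(-9.8),8)
E
```

```text
[0.5278081  0.01767808 0.10411807]
(array([282.84417725, 204.14241028]), (12.473285675048828, 20.217857360839844), np.int32(221)) cheese top face [0.52842663 0.01597534 0.034     ]
0.7 [284.7, 179.8, 24.4, 20.2]
0.63 [363.4, 224.4, 44.9, 23.4]
0.4 [244.2, 286.7, 57.7, 42.0]
held, expected [283.73743184 179.71217401]
[-0.0019 -0.     -1.    ]
8 rows: [-0.002, 0.0, -0.0, -0.0, -0.0001, 0.0074] mm/row 7.4
```

```bash
python3 - <<'E'
from h import *
a=grab_frame("scene");h=cv2.cvtColor(a,cv2.COLOR_BGR2HSV).astype(int)
o=telemetry.get_obs();p=o["tcp_pos"]
d=max([d for d in silhouettes("top_crispbread","scene")],key=lambda d:-abs(d["extent"][1]-180))
u=np.where(d["mask"].any(0))[0];print("net",u.min(),u.max())
def cols(m,v0,v1,u0=262,u1=306):
    s=m[v0:v1,u0:u1]; return [ (v0+i, *(u0+np.where(r)[0][[0,-1]])) for i,r in enumerate(s) if r.sum()>8]
print("held",cols(brown(h),170,192))
rim=((h[...,0]<36)|(h[...,0]>172))&(h[...,1]>110)&(h[...,2]>40)
print("cheese",cols(rim,196,216))
k=np.linspace(0,6.28,90)
for n,c,z in(("held",p[:2],p[2]+.0066),("cheese",(.527,.0178),.026)):
    U=[proj("scene",[c[0]+.032*np.cos(t),c[1]+.032*np.sin(t),z])[0] for t in k];print(n,"model cols",min(U),max(U))
E
```

```text
net 272 297
held [(170, np.int64(289), np.int64(305)), (171, np.int64(289), np.int64(305)), (172, np.int64(278), np.int64(305)), (173, np.int64(276), np.int64(305)), (174, np.int64(274), np.int64(305)), (175, np.int64(273), np.int64(305)), (176, np.int64(272), np.int64(305)), (177, np.int64(272), np.int64(305)), (178, np.int64(272), np.int64(304)), (179, np.int64(272), np.int64(301)), (180, np.int64(272), np.int64(297)), (181, np.int64(272), np.int64(296)), (182, np.int64(272), np.int64(296)), (183, np.int64(272), np.int64(295)), (184, np.int64(273), np.int64(295)), (185, np.int64(273), np.int64(295)), (186, np.int64(274), np.int64(294))]
cheese [(198, np.int64(277), np.int64(289)), (199, np.int64(275), np.int64(291)), (200, np.int64(273), np.int64(292)), (201, np.int64(272), np.int64(293)), (202, np.int64(272), np.int64(294)), (203, np.int64(272), np.int64(294)), (204, np.int64(271), np.int64(294)), (205, np.int64(271), np.int64(294)), (206, np.int64(272), np.int64(294)), (207, np.int64(271), np.int64(294)), (208, np.int64(272), np.int64(295)), (209, np.int64(272), np.int64(295)), (210, np.int64(272), np.int64(295)), (211, np.int64(272), np.int64(295)), (212, np.int64(272), np.int64(295)), (213, np.int64(273), np.int64(295)), (214, np.int64(273), np.int64(294)), (215, np.int64(273), np.int64(294))]
held model cols 270.9419650633875 296.8909181182839
cheese model cols 271.14230921501763 295.6933666273415
```

Emit:
apply_moves(
  moves=[
    [0,0,0,-0.0002,0,0.008,-0.2],
    [0,0,0,-0.0002,0,0.008,-0.2],
    [0,0,0,-0.0002,0,0.008,-0.2],
    [0,0,0,0,0,0.008,-0.2],
    [0,0,0,0,0,0.008,-0.2],
    [0,0,0,0,0,0.008,-0.2],
    [0,0,0,0,0,0.008,-0.2],
    [0,0,0,0,0,0.006,-0.2],
  ],
)

```text
clock: 26.45
tcp_pos: [0.5271, 0.0176, 0.0409]
orientation: [-2.401, -2.023, 0.004]
contact_force: [0.3, 0.7, 0.6]
grip_width: 0.0623
gripper_force: 32.9
```

Emit:
apply_moves(
  moves=[
    [0,0,0,0,0,0.001,-0.2],
    [0,0,0,0,0,0.001,-0.2],
    [0,0,0,0,0,0.001,-0.2],
    [0,0,0,0,0,0.001,-0.2],
    [0,0,0,0,0,0.001,-0.2],
    [0,0,0,0,0,0,-0.2],
    [0,0,0,0,0,0,-0.2],
    [0,0,0,0,0,0,-0.2],
  ],
)

```text
clock: 27.12
tcp_pos: [0.5276, 0.0177, 0.0372]
orientation: [-2.402, -2.023, 0.002]
contact_force: [-0.0, -0.1, -1.1]
grip_width: 0.0624
gripper_force: 32.9
```

Emit:
apply_moves(
  moves=[
    [0,0,0,0,0,0.001,-0.2],
    [0,0,0,0,0,0.001,-0.2],
    [0,0,0,0,0,0.0006,-0.2],
    [0,0,0,0,0,0.0005,-0.2],
    [0,0,0,0,0,0,-0.2],
    [0,0,0,0,0,0,-0.2],
    [0,0,0,0,0,0,-0.2],
    [0,0,0,0,0,0,-0.2],
  ],
)

```text
clock: 27.78
tcp_pos: [0.5275, 0.0176, 0.034]
orientation: [-2.402, -2.023, 0.002]
contact_force: [-0.3, 0.2, -1.0]
grip_width: 0.0623
gripper_force: 32.9
```

Emit:
apply_moves(
  moves=[
    [0,0,0,0,0,0.0004,-0.2],
    [0,0,0,0,0,0.0004,-0.2],
    [0,0,0,0,0,0,-0.2],
    [0,0,0,0,0,0,-0.2],
    [0,0,0,0,0,0,-0.2],
    [0,0,0,0,0,0,-0.2],
    [0,0,0,0,0,0,-0.2],
    [0,0,0,0,0,0,-0.2],
  ],
)

```text
clock: 28.45
tcp_pos: [0.5276, 0.0177, 0.0333]
orientation: [-2.402, -2.023, 0.002]
contact_force: [-1.3, 0.7, 5.7]
grip_width: 0.0622
gripper_force: 33.3
```

Contact came at the expected height. I'll release and rise.

Emit:
apply_moves(
  moves=[
    [0,0,0,0,0,0,-0.2],
    [0,0,0,0,0,0,0.6],
    [0,0,0,0,0,0,0.7],
    [0,0,0,0,0,0,0.8],
    [0,0,0,0,0,0,0.9],
    [0,0,0,0,0,0,1],
    [0,0,0,0,0,0,1],
    [0,0,0,0,0,-0.005,1],
  ],
)

```text
clock: 29.12
tcp_pos: [0.5268, 0.0176, 0.0376]
orientation: [-2.401, -2.023, 0.004]
contact_force: [-0.4, 0.0, -0.9]
grip_width: 0.0853
gripper_force: 0.0
```

Emit:
apply_moves(
  moves=[
    [0,0,0,0,0,-0.01,1],
    [0,0,0,0,0,-0.02,1],
    [0,0,0,0,0,-0.02,1],
    [0,0,0,0,0,-0.02,1],
    [0,0,0,0,0,-0.02,1],
    [0,0,0,0,0,-0.02,1],
    [0,0,0,0,0,0,1],
    [0,0,0,0,0,0,1],
  ],
)

```text
clock: 29.78
tcp_pos: [0.5287, 0.0178, 0.15]
orientation: [2.403, 2.024, 0.003]
contact_force: [-0.2, 0.3, -0.9]
grip_width: 0.0855
gripper_force: 0.0
```

```bash
python3 - <<'E'
from h import *
o=telemetry.get_obs();print(o["tcp_pos"],o["contact_force"])
a,b=cv2.imread("pics/scene0.png"),cv2.imread("pics/top0.png")
M=[cen(blob(a,brown,(358,166),8)[3]),cen(blob(b,brown,(170,262),8)[3])]
for z0 in(.062,.066): print("bell",[fitdisc([c],[m],z0,.07,.013,(.428,.246))[0] for c,m in zip(("scene","top"),M)])
p=plan([.428,.246,.15],down(10),8)
E
```

```text
[0.52866583 0.01777204 0.14999489] [-0.20360318  0.34656035 -0.90897729]
bell [array([0.4274, 0.2464]), array([0.4267, 0.2473])]
bell [array([0.4303, 0.2451]), array([0.4266, 0.2469])]
8 rows: [0.002, -0.001, -0.412, 0.0284, -0.0132, 0.0] mm/row 31.3
```

Emit:
apply_moves(
  moves=[
    [0,0,-0.41,0.0284,-0.0132,0,-1],
    [0,0,-0.41,0.0284,-0.0132,0,-1],
    [0,0,-0.41,0.0284,-0.0132,0,-1],
    [0,0,-0.41,0.0284,-0.0132,0,-1],
    [0,0,-0.41,0.0284,-0.0132,0,-1],
    [0,0,-0.41,0.0284,-0.0132,0,-1],
    [0,0,-0.41,0.0284,-0.0132,0,-1],
    [0,0,-0.41,0.0284,-0.0132,0,-1],
  ],
)

```text
clock: 30.45
tcp_pos: [0.426, 0.2468, 0.1477]
orientation: [-2.018, -2.406, 0.004]
contact_force: [0.2, 0.2, -1.3]
grip_width: 0.0002
gripper_force: 0.0
```

Emit:
apply_moves(
  moves=[
    [0,0,0,0,0,0,-1],
    [0,0,0,0,0,0,-1],
    [0,0,0,0,0,0,-1],
    [0,0,0,0,0,0.01,-1],
    [0,0,0,0,0,0.01,-1],
    [0,0,0,0,0,0.01,-1],
    [0,0,0,0,0,0,-1],
    [0,0,0,0,0,0,-1],
  ],
)

```text
clock: 31.12
tcp_pos: [0.4267, 0.2449, 0.1172]
orientation: [-2.021, -2.402, 0.006]
contact_force: [0.2, 0.6, 0.2]
grip_width: 0.0001
gripper_force: 0.0
```

```bash
python3 - <<'E'
from h import *
o=telemetry.get_obs();print(o["tcp_pos"],o["contact_force"])
p=plan([.427,.2465,.08],down(10),8)
b=grab_frame("scene");a=grab_frame("top");cv2.imwrite("pics/v9.png",np.hstack([cv2.resize(b[140:250,220:400],(490,300),interpolation=cv2.INTER_CUBIC),cv2.resize(a[180:280,220:320],(300,300),interpolation=cv2.INTER_CUBIC)]))
E
```

```text
[0.42674349 0.24491668 0.11718762] [0.15529219 0.60767243 0.24008709]
8 rows: [-0.005, 0.001, -0.003, 0.0002, 0.0001, 0.0046] mm/row 4.7
```

View pics/v9.png

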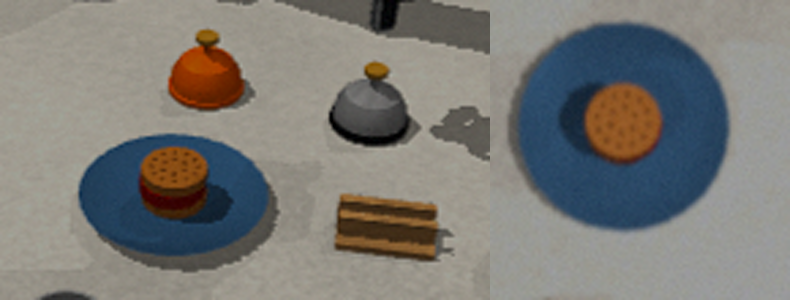

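The picture shows a neat three-layer stack at (174,180) in the scene crop, centred on the plate in the top crop. Fingers are above the chrome bell's plunger (376,70). Next is the press.

Emit:
apply_moves(
  moves=[
    [0,0,0,0.0005,0,0.006,-1],
    [0,0,0,0.0005,0,0.006,-1],
    [0,0,0,0.0005,0,0.006,-1],
    [0,0,0,0,0,0.006,-1],
    [0,0,0,0,0,0.006,-1],
    [0,0,0,0,0,0.006,-1],
    [0,0,0,0,0,0.006,-1],
    [0,0,0,0,0,0.003,-1],
  ],
)

```text
clock: 31.88
tcp_pos: [0.4265, 0.2471, 0.0723]
orientation: [-2.02, -2.403, 0.004]
contact_force: [-0.4, -0.2, -0.1]
grip_width: -0.0002
gripper_force: 0.0
```

Emit:
apply_moves(
  moves=[
    [0,0,0,0,0,0.001,-1],
    [0,0,0,0,0,0.001,-1],
    [0,0,0,0,0,0.001,-1],
    [0,0,0,0,0,0.001,-1],
    [0,0,0,0,0,0.001,-1],
    [0,0,0,0,0,0.001,-1],
    [0,0,0,0,0,0.001,-1],
    [0,0,0,0,0,0,-1],
  ],
)

```text
clock: 32.55
tcp_pos: [0.4271, 0.2475, 0.0665]
orientation: [-2.021, -2.404, 0.001]
contact_force: [-0.3, -0.5, 3.0]
grip_width: -0.0001
gripper_force: 1.4
```

Emit:
apply_moves(
  moves=[
    [0,0,0,0,0,0.001,-1],
    [0,0,0,0,0,0.001,-1],
    [0,0,0,0,0,0.001,-1],
    [0,0,0,0,0,0.0005,-1],
    [0,0,0,0,0,0.0005,-1],
    [0,0,0,0,0,0,-1],
    [0,0,0,0,0,0,-1],
    [0,0,0,0,0,0,-1],
  ],
)

```text
clock: 33.22
tcp_pos: [0.4271, 0.2475, 0.0625]
orientation: [-2.021, -2.404, 0.001]
contact_force: [-0.0, 0.1, 5.2]
grip_width: 0.0001
gripper_force: 2.3
```

Emit:
apply_moves(
  moves=[
    [0,0,0,0,0,0.0005,-1],
    [0,0,0,0,0,0.0005,-1],
    [0,0,0,0,0,0,-1],
    [0,0,0,0,0,0,-1],
    [0,0,0,0,0,0,-1],
    [0,0,0,0,0,0,-1],
    [0,0,0,0,0,0,-1],
    [0,0,0,0,0,0,-1],
  ],
)

```text
clock: 33.88
tcp_pos: [0.4271, 0.2475, 0.062]
orientation: [-2.021, -2.404, 0.001]
contact_force: [-1.2, -1.7, 11.0]
grip_width: 0.0003
gripper_force: 5.7
```

Emit:
apply_moves(
  moves=[
    [0,0,0,0,0,0.0005,-1],
    [0,0,0,0,0,0,-1],
    [0,0,0,0,0,0,-1],
    [0,0,0,0,0,0,-1],
    [0,0,0,0,0,-0.001,-1],
    [0,0,0,0,0,-0.003,-1],
    [0,0,0,0,0,-0.004,-1],
    [0,0,0,0,0,-0.005,-1],
  ],
)

```text
clock: 34.55
tcp_pos: [0.4264, 0.2471, 0.0737]
orientation: [-2.02, -2.403, 0.004]
contact_force: [-0.8, -0.2, -0.3]
grip_width: -0.0001
gripper_force: 0.0
```

Emit:
apply_moves(
  moves=[
    [0,0,0,0,0,-0.01,-1],
    [0,0,0,0,0,-0.015,-1],
    [0,0,0,0,0,-0.015,-1],
    [0,0,0,0,0,-0.015,-1],
    [0,0,0,0,0,-0.015,-1],
    [0,0,0,0,0,-0.01,-1],
    [0,0,0,0,0,0,-1],
    [0,0,0,0,0,0,-1],
  ],
)

```text
clock: 35.22
tcp_pos: [0.427, 0.2474, 0.1541]
orientation: [-2.021, -2.404, 0.001]
contact_force: [0.0, -0.2, -0.4]
grip_width: 0.0001
gripper_force: 0.0
```

```bash
python3 - <<'E'
from h import *
o=telemetry.get_obs();print(o["clock"],o["tcp_pos"],o["contact_force"])
a=grab_frame("scene"); print(blob(a,brown,(358,166),8)[0]); print(blob(a,brown,(284,200),16)[0])
print(order.hand_in())
E
```

```text
35.2167 [0.42696631 0.24736464 0.15413035] [ 0.03980436 -0.16480471 -0.436725  ]
[357.80352783 165.70240784]
[283.91342163 202.97143555]
the job is handed in; nothing more can be done
None
```

The job is handed in at about 35 s: crispbread, cheese and crispbread are stacked in the middle of the plate, the chrome bell was pressed to its stop and came back up, and the arm never went near the tea glass, saucer or mill.

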